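# Dress the candle display table

## Robot

A 6-joint arm with a two-finger parallel gripper is mounted at the origin on the work surface. World frame = base frame: x ahead of the robot, y to its left, z up, the work surface at z = 0. Lengths are in m, angles in degrees, forces in N, time in s.
With the tool pointing down it reaches from about 0.275 to 0.825 m from the base axis. Payload 5.2 kg.
Tool frame: the origin (TCP) lies midway between the tips of the shut fingers; the grasp point (between the pads) lies 19 mm behind it (arm.tcp_to_grasp is the z of the grasp point in the tool frame, in m); z points along the fingers, y is the line along which they close (so a half turn about z gives the same grasp; the last joint's range is limited). The gripper opens to 93 mm and grips with 3 to 60 N. Pads are 15 mm wide; open, the fingers measure 128 mm over their backs; the gripper's body (75 mm by 188 mm) begins 65 mm behind the grasp point.
Start: joints at [-74.931, 14.817, 87.949, -0, 77.235, -11.62], TCP at [0.247, -0.491, 0.219] pointing down, gripper open.
Joint ranges: [-179.93, 179.93], [-52.35, 119.4], [10.71, 147.94], [-69.91, 249.91], [12.55, 155.21], [-178.61, 178.61]. Speed limits (degrees/s): [147.25, 147.25, 180, 180, 180, 180].

## Interface

Orientations are given as a 3x3 rotation matrix whose columns are the frame's x, y, z axes.
In Python, from workcell import arm gives the robot as it stands. Calls block until the motion is done:
- arm.reach(position, orientation): joint-space move of the TCP to a pose.
- arm.movel(position, rot=None, vel=0.15): straight line of the TCP; rot=None keeps the orientation; vel is the mean speed in m/s.
- arm.set_joints(angles): joint-space move.
- arm.set_gripper(opening, effort=None): finger opening in m; effort is the grip in N (None keeps the last); returns when the fingers have stopped.
- arm.hold(seconds).
- arm.inverse_kinematics(position, orientation): joint angles nearest the present ones, or None.
- arm.get_image(name): name is "scene" or "top" or "wrist"; returns a dict with "frame" (384x512x3 uint8, blue, green, red), "vertical_fov" (degrees; the focal length in pixels is half the picture's height over the tangent of half this angle, whatever the lens; pixels are square), "cx", "cy" (the principal point, pixels), "k1" (the pictures are not rectified: a ray, as slopes to the right and down, at radius r is drawn at 1 + k1 r^2 times it, then the intrinsics apply), "cam_to_world" (4x4, takes a point from camera to world coordinates). Camera axes: x right, y down, z forward; pixel columns grow to the right and rows downward; lengths in m; the calibration is good to about 2 mm. A picture is of the moment at which its call begins. There is no depth.
A pose or a line that the arm cannot do raises arm.IKError and nothing moves.
- arm.close_job(): hands the job in; it is judged then, once.
Trained networks look in a picture, given as the dict that the camera call returned (one of the last four; its "shot" number tells which), for a name from the list of things; names that differ only in an ending like _2 or _b are one class to them, and where a whole thing is asked for, a point or a joint stands for the part that bears it (a point fixed in the world has none). Each returns a list of dicts, best first, with "confidence" (0 to 1); they miss things now and then, are a little off and sometimes report something else, mostly with a low value. They report only what shows in the picture. A call takes as long as a camera call.
- arm.find_in(picture, target): "box" ([left, top, right, bottom] in pixels, round what is visible of it).
Readings, each from a call of its own:
- arm.current_t(): time.
- arm.current_q(): joint angles.
- arm.current_qd(): joint speeds.
- arm.current_joint_torque(): joint torques, N m.
- arm.current_eef_pos(): TCP position.
- arm.current_ee_rot(): TCP orientation.
- arm.current_contact_force(): force on the tool from outside, world axes, zero at the start.
- arm.current_wrist_torque(): the same for the moment, N m.
- arm.current_grip_width(): finger opening in m.
- arm.current_gripper_force(): force on a finger pad.
Only numpy, scipy, OpenCV 4.12 (cv2) and the standard library are available. Lean on these libraries where they do the work, as an engineer would, in place of code of your own. Each camera call takes 0.05 s, during which the arm holds its last target. There are 200 camera calls.

## Task

Set out the candle display: put the metal candle stand in the middle of the wooden crate's top and stand the thick candle upright, centred, on it. Set the saucer candle holder on the table in front of the crate, centred on the long side that faces the robot, with a gap of about 3 cm between saucer and crate, and stand the taller of the two ribbed cups on the slate, midway between the terracotta pot and the white bowl. Leave the lower cup standing where it is.

Things in the scene. Friction and masses are not known exactly. Their poses are not given: they have to be found in the camera images.
- crate: Fixed upturned wooden crate, a closed solid block of 130 mm (its x) by 180 mm (its y, the long side) and 60 mm high, three planks on top. Origin: centre of its underside, on the table. Its -x axis points out of the long side that faces the robot (up to about 0.2 rad askew); z up.
- slate: Fixed flat dark slate board, 110 mm (its x) by 280 mm (its y), 10 mm thick. Origin: centre of its underside, on the table. The pot and the bowl stand on it, near its two ends, 100 mm either side of its centre.
- pot: Fixed small terracotta pot with green buds, 70 mm diameter, about 80 mm high with the buds, standing on the slate 100 mm from the slate's centre along its +y. Origin: centre of its underside.
- bowl: Fixed small white bowl, 72 mm diameter, 50 mm high, standing on the slate 100 mm from the slate's centre along its -y. Origin: centre of its underside.
- stand: Loose grey metal candle stand, 0.3 kg, upright on the table: round foot 70 mm diameter and 7 mm thick, 22 mm stem, flat round top plate 60 mm diameter whose rim runs from 48 to 60 mm height (grip it by this rim). Total height 60 mm. Origin: centre of its underside, z up.
- candle: Loose thick cream pillar candle, upright on the table, 46 mm diameter, 75 mm high (plus an 8 mm thin dark wick), 0.12 kg. Origin: centre of its underside, z up.
- saucer: Loose white ceramic saucer candle holder, 0.28 kg: round dish of 100 mm diameter at the rim (90 mm at the foot) with rim 22 mm high, and in its middle an upright round socket 32 mm in diameter whose top is 50 mm above the table (grip it by the socket, above the rim; do not count on the socket being hollow). Origin: centre of its underside, z up.
- tall_cup: Loose ribbed blue ceramic votive cup filled with wax to the brim, the taller of two: 56 mm diameter, 70 mm high, 0.18 kg, upright. Origin: centre of its underside, z up.
- low_cup: Loose ribbed blue ceramic votive cup filled with wax, the lower of two: 56 mm diameter, 38 mm high, 0.1 kg, upright; it stays where it is. Origin: centre of its underside, z up.

How it is judged (in metres and radians):
At the end, for the whole second after the job is handed in: Upright and at rest: stand within 15 mm of the crate top's middle along each side; candle on it within 10 mm; tall cup on the slate within 15 mm of midway; saucer on the table before the crate, centred within 15 mm, gap 15 to 45 mm; low cup within 20 mm of its start (x of stand in the frame of crate between -0.015 and 0.015 m and y of stand in the frame of crate between -0.015 and 0.015 m and z of stand in the frame of crate between 0.054 and 0.066 m and horizontal distance between candle and stand below 0.01 m and z of candle in the frame of stand between 0.054 and 0.066 m and x of tall_cup in the frame of slate between -0.015 and 0.015 m and y of tall_cup in the frame of slate between -0.015 and 0.015 m and z of tall_cup in the frame of slate between 0.004 and 0.016 m and x of saucer in the frame of crate between -0.16 and -0.13 m and y of saucer in the frame of crate between -0.015 and 0.015 m and height (world z) of saucer below 0.006 m and distance of low_cup from where it was at the start of the episode below 0.02 m and angle between each of stand, candle, tall_cup, saucer's own z axis and vertical below 0.1 rad and linear speed of each of stand, candle, tall_cup, saucer below 0.02 m/s); the robot touches nothing.
It fails at once if the low cup is knocked over (angle between low_cup's own z axis and vertical above 0.5 rad).
It also fails if it takes over 125 s, if anything falls off the work surface, if the arm or the gripper's body presses on something with over 40 N, if the wrist force passes 120 N, or if a joint passes its speed limit or range.

## Working session

There is one attempt and no reset: what is moved stays moved. The work goes in short steps, each a Python script; the robot and the scene stay as the last script left them, time stands still between calls to the robot, and variables do not carry over. Pictures are saved under pics/ and viewed, at most 14 in all, crops included, and the job is handed in when it is done.

```bash
ls; mkdir -p pics; python3 - <<'E'
from workcell import arm
import cv2
for n in ["scene","top"]:
    p=arm.get_image(n); cv2.imwrite(f"pics/{n}0.png",p["frame"])
    print(n,p["vertical_fov"],p["cx"],p["cy"],p["k1"],p["cam_to_world"])
    for t in "crate slate pot bowl stand candle saucer tall_cup low_cup".split():
        print(t,[([round(x) for x in d["box"]],round(d["confidence"],2)) for d in arm.find_in(p,t)])
print(arm.current_t(),arm.tcp_to_grasp,arm.current_ee_rot())
E
```

```text
pics
workcell.py
scene 47.77863964816392 258.02422844470345 192.4128708896888 -0.0635651935369311 [[-0.2836903   0.75015372 -0.59731834  1.2021387 ]
 [ 0.95889117  0.2264021  -0.17108423  0.19790509]
 [ 0.00689465 -0.62129822 -0.78354386  0.91790049]
 [ 0.          0.          0.          1.        ]]
crate [([308, 196, 390, 262], 0.91)]
slate [([111, 167, 219, 232], 0.78)]
pot [([180, 178, 208, 217], 0.63)]
bowl [([116, 160, 141, 188], 0.86)]
stand [([205, 146, 232, 178], 0.9)]
candle [([221, 229, 244, 261], 0.8)]
saucer [([154, 132, 184, 164], 0.71)]
tall_cup [([261, 151, 278, 182], 0.81)]
low_cup [([238, 194, 263, 219], 0.72), ([223, 231, 242, 263], 0.17)]
top 56.02326083155899 255.24518303895275 190.89266721855984 0.021476992969543075 [[ 9.49011753e-03 -9.83122200e-01  1.82703799e-01  3.92396344e-01]
 [-9.99725554e-01 -5.41461783e-03  2.27925310e-02  9.87109328e-04]
 [-2.14185719e-02 -1.82869961e-01 -9.82903771e-01  8.39414945e-01]
 [ 0.00000000e+00  0.00000000e+00  0.00000000e+00  1.00000000e+00]]
crate [([114, 144, 202, 216], 0.64)]
slate [([308, 146, 432, 209], 0.88)]
pot [([307, 145, 342, 182], 0.81)]
bowl [([400, 164, 440, 197], 0.76), ([372, 220, 420, 272], 0.35), ([314, 218, 343, 249], 0.32)]
stand [([310, 222, 342, 247], 0.84)]
candle [([263, 110, 279, 140], 0.56)]
saucer [([371, 222, 420, 271], 0.8), ([110, 144, 200, 216], 0.42)]
tall_cup [([250, 220, 277, 250], 0.77), ([112, 142, 201, 214], 0.21)]
low_cup [([255, 171, 282, 196], 0.85)]
1.0 -0.0188 [[ 8.93486448e-01  4.49090155e-01  9.21017602e-06]
 [ 4.49090155e-01 -8.93486447e-01  3.63651094e-05]
 [ 2.45603801e-05 -2.83555330e-05 -9.99999999e-01]]
```

View pics/top0.png

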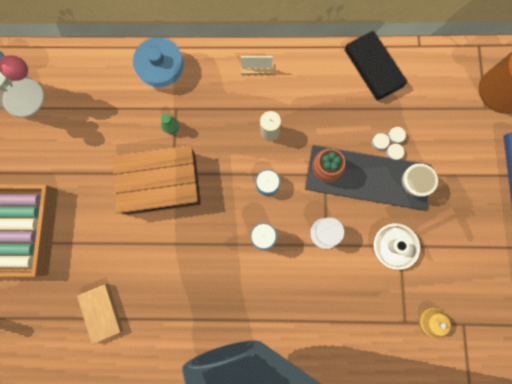

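View pics/scene0.png

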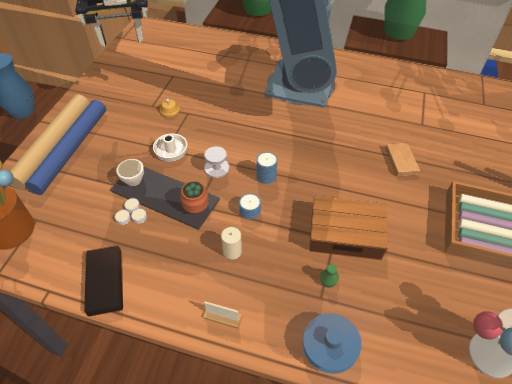

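Both views agree with the detections. In the top view the stand is at (327,233), the saucer at (397,246), the tall cup at (263,237), the low cup at (267,182), the candle at (270,125) and the crate at (157,180). Next I'll fit positions to the boxes from both views.

```bash
cat > h.py <<'E'
from workcell import arm
import numpy as np, cv2
from scipy.optimize import least_squares
NAMES="pot bowl stand candle saucer tall_cup low_cup".split()
# profiles: (radius,height) rings
PR=dict(pot=[(.035,.05),(.02,.08),(.025,0)],bowl=[(.036,.05),(.02,0)],stand=[(.035,0),(.035,.007),(.03,.048),(.03,.06)],
 candle=[(.023,0),(.023,.075),(.001,.083)],saucer=[(.045,0),(.05,.022),(.016,.05)],tall_cup=[(.028,0),(.028,.07)],low_cup=[(.028,0),(.028,.038)])
Z0=dict(pot=.01,bowl=.01)
def f_of(p): return p["frame"].shape[0]/2/np.tan(np.radians(p["vertical_fov"])/2)
def proj(p,X):
    T=np.linalg.inv(p["cam_to_world"]); c=np.atleast_2d(X)@T[:3,:3].T+T[:3,3]
    s=c[:,:2]/c[:,2:]; s=s*(1+p["k1"]*(s**2).sum(1,keepdims=True))
    return s*f_of(p)+[p["cx"],p["cy"]]
def ray(p,uv,z):
    f=f_of(p); d=(np.atleast_2d(uv)-[p["cx"],p["cy"]])/f; s=d.copy()
    for _ in range(20): s=d/(1+p["k1"]*(s**2).sum(1,keepdims=True))
    T=np.array(p["cam_to_world"]); r=np.c_[s,np.ones(len(s))]@T[:3,:3].T
    return T[:3,3]+r*((z-T[2,3])/r[:,2])[:,None]
A=np.linspace(0,2*np.pi,48)
def rings(n,x,y,z=None):
    z=Z0.get(n,0) if z is None else z
    return np.vstack([np.c_[x+r*np.cos(A),y+r*np.sin(A),0*A+z+h] for r,h in PR[n]])
def pbox(p,n,x,y,z=None):
    q=proj(p,rings(n,x,y,z)); return np.r_[q.min(0),q.max(0)]
def fit(n,obs,z=None,x0=None):
    if x0 is None:
        p,b=obs[-1]; x0=ray(p,[(b[0]+b[2])/2,(b[1]+b[3])/2],.04)[0,:2]
    r=least_squares(lambda v:np.concatenate([pbox(p,n,*v,z)-b for p,b in obs]),x0,loss='soft_l1',f_scale=2)
    return r.x, np.round(r.fun,1)
def rot(a):  # tool down, closing axis (tool y) at angle a (rad) in world
    y=np.array([np.cos(a),np.sin(a),0]); z=np.array([0,0,-1.]); return np.c_[np.cross(y,z),y,z]
E
python3 - <<'E'
from h import *
ps=[arm.get_image(n) for n in("scene","top")]
for n in NAMES:
    o=[]
    for p in ps:
        d=arm.find_in(p,n)
        if d:o.append((p,np.array(d[0]["box"])))
    for oo in (o,o[:1],o[1:]):
        x,e=fit(n,oo); print(n,x.round(4),e)
for i,(p,c) in enumerate(zip(ps,[(295,180,110,90),(95,130,120,100)])):
    x,y,w,h=c; cv2.imwrite(f"pics/cr{i}.png",cv2.resize(p["frame"][y:y+h,x:x+w],None,fx=6,fy=6,interpolation=cv2.INTER_CUBIC))
E
```

```text
pot [ 0.6007 -0.1426] [-0.1  4.5  0.5 -1.7 -0.   2.6  0.5 -2.1]
pot [ 0.5971 -0.1446] [-0.3  3.2  0.3 -3. ]
pot [ 0.6015 -0.1422] [-0.2  2.2  0.2 -2.4]
bowl [ 0.5638 -0.342 ] [ 0.7 -0.7  3.9 -0.1  3.7  0.1  0.  -2.6]
bowl [ 0.5668 -0.3474] [-1.6 -0.3  1.6  0.2]
bowl [ 0.5609 -0.338 ] [ 2.   1.4 -1.7 -1.3]
stand [ 0.4479 -0.1398] [ 1.3 -1.9 -1.1 -1.  -1.3 -2.4  0.8  0.3]
stand [ 0.4531 -0.1382] [ 1.2 -0.5 -1.2  0.5]
stand [ 0.4455 -0.1402] [-1.2 -1.3  1.   1.3]
candle [ 0.6971 -0.0115] [-0.2 -0.7 -1.7 -1.  -2.5  0.5 -0.1 -2. ]
candle [ 0.6987 -0.0086] [ 0.7  0.2 -0.8 -0.1]
candle [ 0.6955 -0.0145] [-1.2  1.2  1.2 -1.3]
saucer [ 0.4224 -0.294 ] [-1.4 -0.8  0.3 -0.7  0.3  0.7 -1.2 -1.1]
saucer [ 0.4246 -0.2914] [-0.9 -0.1  0.9  0. ]
saucer [ 0.4219 -0.295 ] [ 0.8  0.9 -0.7 -0.9]
tall_cup [0.4436 0.0037] [-2.5  1.1 -2.4 -1.4 -0.5  2.4 -4.5 -1.2]
tall_cup [0.4422 0.0103] [-0.1  1.3  0.1 -1.2]
tall_cup [ 0.4451 -0.0017] [ 2.   1.7 -2.  -1.9]
low_cup [ 0.5652 -0.0071] [ 0.3 -1.1 -5.  -0.1 -0.1 -0.8 -1.9  0.4]
low_cup [ 0.5654 -0.0008] [ 2.7 -0.5 -2.7  0.5]
low_cup [ 0.5648 -0.0095] [ 0.9 -0.6 -0.9  0.6]
```

View pics/cr0.png

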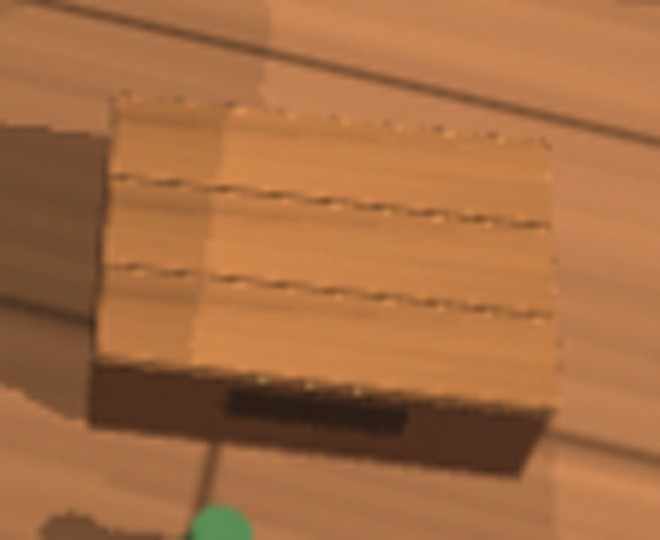

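View pics/cr1.png

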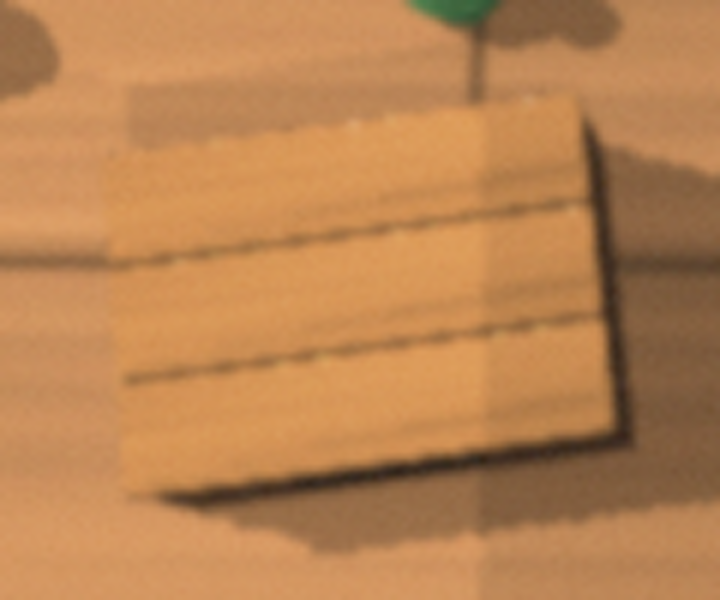

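```bash
python3 - <<'E'
from h import *
ps=[arm.get_image(n) for n in("scene","top")]
sc=(np.array([(113,97),(550,145),(552,410),(97,360)])+.5)/6-.5+[295,180]
tp=(np.array([(107,158),(578,97),(615,435),(122,495)])+.5)/6-.5+[95,130]
ss=[(-1,-1),(-1,1),(1,1),(1,-1)]; st=[(1,1),(1,-1),(-1,-1),(-1,1)]
def cor(v,s):
    c,k=np.cos(v[2]),np.sin(v[2]); q=np.array(s)*[.065,.09]
    return np.c_[q@np.array([[c,k],[-k,c]])+v[:2],np.full(4,.06)]
for o in ([(0,sc,ss),(1,tp,st)],[(0,sc,ss)],[(1,tp,st)]):
    r=least_squares(lambda v:np.concatenate([(proj(ps[i],cor(v,s))-u).ravel() for i,u,s in o]),[.55,.25,0])
    print(r.x.round(4),r.fun.round(1))
# wrist views
R=rot(np.pi/2)
for i,xy in enumerate([(.40,-.24),(.46,.0),(.50,.24)]):
    try: arm.reach([*xy,.34],R)
    except arm.IKError as e: print(xy,e); continue
    p=arm.get_image("wrist"); cv2.imwrite(f"pics/w{i}.png",p["frame"]); np.save(f"pics/w{i}.npy",p,allow_pickle=True)
    print(i,arm.current_t(),p["vertical_fov"],np.array(p["cam_to_world"])[:3,3],arm.current_q())
    for t in NAMES+["crate","slate"]:
        d=arm.find_in(p,t)
        if d and d[0]["confidence"]>.4:
            b=np.array(d[0]["box"]); print(t,round(d[0]["confidence"],2),b.round(),*(fit(t,[(p,b)]) if t in PR else []))
cv2.imwrite("pics/w.png",np.hstack([cv2.resize(cv2.imread(f"pics/w{i}.png"),(260,195)) for i in range(3)]))
E
```

```text
[0.5657 0.2452 0.1399] [ 0.3 -1.3 -0.7 -0.6  0.8 -0.4 -0.8 -1.9 -0.9 -0.9  0.1 -1.1 -0.3 -1.
 -0.  -0.1]
[0.5687 0.2459 0.1485] [ 0.1 -0.1 -0.8  0.1  1.2  0.4 -0.6 -0.5]
[0.564  0.2445 0.1341] [-0.5 -0.4  0.6 -0.1 -0.1  0.   0.1  0.4]
0 3.8083 61.01918364034813 [ 0.33045331 -0.24016785  0.50588505] [-4.47418538e+01  2.78750539e+00  8.56945183e+01 -7.05962079e-03
  9.15469844e+01 -1.34673736e+02]
pot 0.64 [289. 254. 334. 275.] [ 0.55609032 -0.1455298 ] [ -0.8 -25.    0.8   5.1]
bowl 0.68 [180. 132. 246. 196.] [ 0.40963903 -0.28921125] [ 7.2  3.5 -6.7 -9.6]
stand 0.61 [287. 161. 340. 212.] [ 0.45459732 -0.14172302] [ 1.6 -0.3 -1.3  0.2]
candle 0.8 [364. 307. 388. 343.] [ 0.69042679 -0.03742582] [-15.4  -8.5   3.7   7.7]
saucer 0.78 [181. 132. 249. 196.] [ 0.42234239 -0.29062071] [ 0.9 -0.4 -0.9  0.4]
tall_cup 0.91 [381. 156. 444. 202.] [0.43833468 0.0022997 ] [ 1.9 -0.9 -1.5  0.7]
low_cup 0.63 [375. 231. 411. 265.] [ 0.56042335 -0.00604874] [-4.3 -3.2  3.3  3.7]
crate 0.55 [481. 214. 512. 243.]
slate 0.97 [162. 213. 332. 277.]
1 5.2833 61.01918364034813 [ 0.39059365 -0.00055559  0.5060
[... 679 characters left out ...]
ate 0.96 [344. 164. 476. 264.]
slate 0.57 [ 14. 175. 190. 267.]
2 6.7417 61.01918364034813 [0.43058245 0.23934089 0.50604676] [ 1.40084253e+01  1.23746236e+01  7.44766409e+01 -4.17355958e-02
  9.31468533e+01 -7.59271688e+01]
pot 0.9 [  2. 194.  29. 242.] [ 0.59788276 -0.08851342] [-3.5  0.8 33.4 -0.6]
stand 0.72 [  0.  95.  26. 138.] [ 0.45070891 -0.07677294] [-4.3 -2.3 40.2  2.4]
candle 0.75 [ 72. 251. 102. 272.] [ 0.66357771 -0.00334319] [ -3.7 -19.3  16.6   8. ]
tall_cup 0.57 [ 50.  86. 110. 132.] [0.43933928 0.00284267] [-1.2  1.   1.5 -1. ]
low_cup 0.73 [ 65. 175. 111. 215.] [ 0.56983149 -0.01121854] [-0.6 -0.5  0.7  0.5]
crate 0.59 [181. 140. 322. 247.]
slate 0.63 [  1. 172.  40. 244.]
```

Crate residuals are under 2 px, the pot–bowl distance comes out at 0.201 m (0.200 expected), and positions from all the views agree within about 4 mm. Next I move the saucer and then the stand, checking the grip width each time.

```bash
cat >> h.py <<'E'
CR=np.array([.5657,.2452]); CY=.14
def crate_pt(x,y=0): return CR+[x*np.cos(CY)-y*np.sin(CY), x*np.sin(CY)+y*np.cos(CY)]
def carry(src,dst,gz,dz,diam,ap,ang=np.pi/2,ang2=None,hi=.16,opening=.09,rel=.02,grip=25):
    """grasp point at height gz on the object; dz: rise of the support"""
    o=-.0188; R=rot(ang); R2=rot(ang if ang2 is None else ang2)
    arm.set_gripper(opening)
    arm.reach([*src,gz+o+ap],R); arm.movel([*src,gz+o],vel=.12)
    arm.set_gripper(max(diam-.01,0),grip); w=arm.current_grip_width()
    print("grip",round(w,4),"want",diam)
    if abs(w-diam)>.006: return False
    arm.movel([*src,gz+o+hi],vel=.2)
    arm.reach([*dst,gz+o+max(hi,dz+.06)],R2)
    print("carry",round(arm.current_grip_width(),4))
    arm.movel([*dst,gz+o+dz+.02],vel=.2); arm.movel([*dst,gz+o+dz+.001],vel=.04)
    print("Fz",arm.current_contact_force().round(1) if hasattr(arm.current_contact_force(),'round') else arm.current_contact_force())
    arm.set_gripper(diam+rel); arm.movel([*dst,gz+o+dz+.1],vel=.2)
    print("t",arm.current_t()); return True
E
python3 - <<'E'
from h import *
if carry([.4225,-.293],crate_pt(-.145),.046,0,.032,.08,opening=.06,rel=.025):
    carry([.451,-.140],CR,.054,.06,.060,.08)
for n in("scene","top"):
    p=arm.get_image(n); cv2.imwrite(f"pics/{n}1.png",p["frame"])
E
```

```text
grip 0.0312 want 0.032
carry 0.0315
Fz [ 0.3  0.3 -2.9]
t 17.0083
grip 0.0592 want 0.06
carry 0.0595
Fz [-0.6 -0.2 -2.5]
t 25.3667
```

View pics/scene1.png

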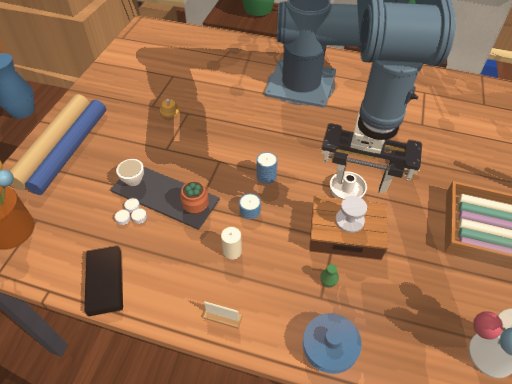

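The saucer (348,186) stands in front of the crate and the stand (351,212) is upright on top of it. Next is the tall cup, then I re-measure the stand with the arm out of the way.

```bash
python3 - <<'E'
from h import *
pot,bowl=np.array([.6005,-.1425]),np.array([.563,-.340]); mid=(pot+bowl)/2
d=pot-bowl; a=np.arctan2(d[1],d[0])-np.pi/2
c=[]
for ang in(a,a+np.pi):
    q=[arm.inverse_kinematics([*xy,.15],rot(ang)) for xy in((.441,.003),mid)]
    print(np.degrees(ang),[None if k is None else round(k[5]) for k in q])
    if all(k is not None for k in q): c.append((max(abs(k[5]) for k in q),ang))
ang=min(c)[1]
print(carry([.441,.003],mid,.050,.01,.056,.08,ang=ang,rel=.03))
ps=[arm.get_image(n) for n in("scene","top")]
for n,z in(("stand",.06),("saucer",0),("candle",0),("low_cup",0),("tall_cup",.01)):
    o=[(p,np.array(k[0]["box"])) for p in ps for k in [arm.find_in(p,n)] if k]
    print(n,[(fit(n,[x],z)[0].round(4),x[1].round()) for x in o])
for p,n in zip(ps,"st"): cv2.imwrite(f"pics/{n}2.png",p["frame"])
print("targets",CR,crate_pt(-.145),mid)
E
```

```text
-10.750966993188065 [-3, -22]
169.24903300681194 [177, 158]
grip 0.0556 want 0.056
carry 0.0558
Fz [ 0.3  0.2 -2.8]
t 33.3417
True
stand [(array([0.5712, 0.2457]), array([334., 197., 367., 234.])), (array([0.5639, 0.2423]), array([133., 160., 169., 192.]))]
saucer [(array([0.4193, 0.2221]), array([329., 171., 364., 200.])), (array([0.4216, 0.2261]), array([140., 222., 186., 266.]))]
candle [(array([ 0.7021, -0.0086]), array([222., 229., 241., 261.])), (array([ 0.6996, -0.0154]), array([263., 110., 279., 138.]))]
low_cup [(array([0.5611, 0.0025]), array([243., 194., 264., 217.])), (array([ 0.565 , -0.0049]), array([254., 169., 279., 196.]))]
tall_cup [(array([ 0.5868, -0.2375]), array([150., 169., 174., 202.])), (array([ 0.5904, -0.2295]), array([355., 154., 381., 184.]))]
targets [0.5657 0.2452] [0.42211868 0.22496625] [ 0.58175 -0.24125]
```

View pics/t2.png

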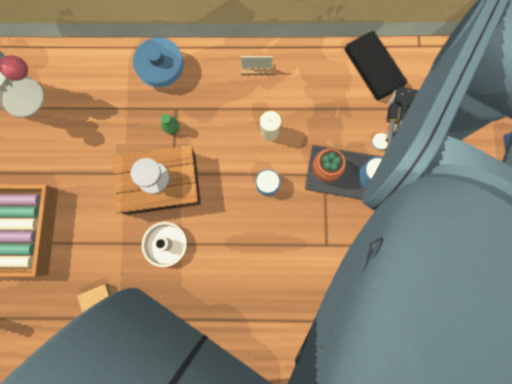

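The saucer and stand are on target and the cup stands on the slate at (371,168). Before stacking, I'll squeeze the stand and then the candle gently along x, so both are centred on known points.

```bash
python3 - <<'E'
from h import *
def square(xy,z,diam,ang):
    o=-.0188; arm.set_gripper(.09); arm.reach([*xy,z+o+.12],rot(ang)); arm.movel([*xy,z+o],vel=.15)
    arm.set_gripper(diam-.01,6); print("sq",arm.current_grip_width(),arm.current_contact_force())
    arm.set_gripper(diam+.03); arm.movel([*xy,z+o+.12],vel=.2)
square(CR,.114,.060,0.)
C=[.697,-.0115]
square(C,.05,.046,-.1)
if carry(C,CR,.05,.12,.046,.1,rel=.03,hi=.2):
    arm.reach([.35,-.25,.3],rot(np.pi/2))
for n in("scene","top"):
    p=arm.get_image(n); cv2.imwrite(f"pics/{n}3.png",p["frame"])
    for t,z in(("stand",.06),("saucer",0),("candle",.12),("low_cup",0),("tall_cup",.01)):
        k=arm.find_in(p,t)
        if k: print(n,t,fit(t,[(p,np.array(k[0]["box"]))],z)[0].round(4))
E
```

```text
sq 0.05996022450244071 [-2.44541764 -0.05955064  2.29343656]
sq 0.04579388373315276 [-0.96511122 -0.03685482  0.32367727]
grip 0.0456 want 0.046
carry 0.0456
Fz [-0.3  0.3 -0.8]
t 51.9667
scene stand [0.5771 0.2472]
scene saucer [0.4262 0.2138]
scene candle [0.5674 0.2474]
scene low_cup [0.5683 0.003 ]
scene tall_cup [ 0.5837 -0.236 ]
top stand [0.5569 0.234 ]
top saucer [0.4223 0.2281]
top candle [0.5652 0.2414]
top low_cup [ 0.561  -0.0069]
top tall_cup [ 0.5858 -0.2439]
```

View pics/scene3.png

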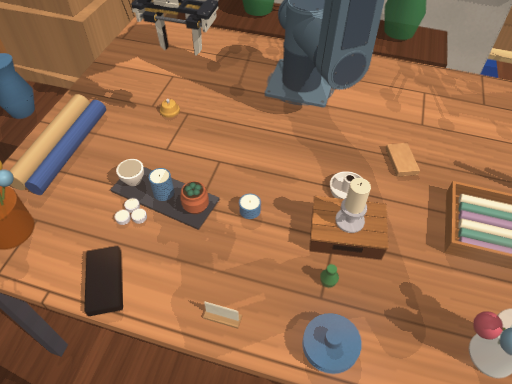

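View pics/top3.png

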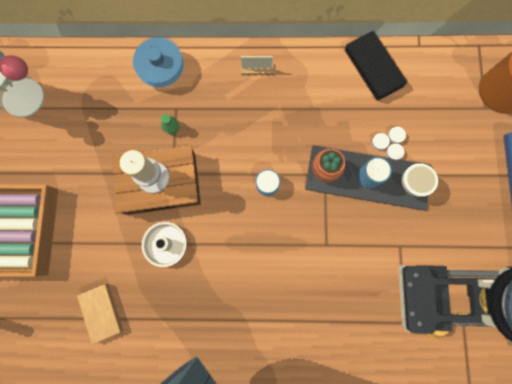

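Both views match the goal: the candle stands upright on the stand at the crate's middle and the saucer is in front of it (164,244). The cup (376,172) is midway between the pot (330,164) and the bowl (420,180), and the low cup (267,182) hasn't moved.

```bash
python3 -c "
from workcell import arm
print(arm.close_job())"
```

```text
the job is handed in; nothing more can be done
None
```

The candle display is set out and handed in after about 52 s of robot time; the final pictures showed every piece upright and in place, but the hand-in gave no verdict.

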